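Pack and wedge a sharpening stone tight in its holder

TASK

The sharpening stone lies loose in the blue holder. Stand as many of the two packing plates from the wooden rack as the gap needs (one or both) upright in the gap between the stone's end and the sloping cheek, then push the red wedge down between the plates and the cheek until you feel it tighten, well down in the gap but clear of the bed, with the stone pressed firmly against its stop. The wedge is slippery and goes slack as soon as it is let go, so finish while still gripping it and pressing it down; do not knock over the oil bottle.

Things in the scene. Friction and masses are not known exactly. Their poses are not given: they have to be found in the camera images.
- holder: Blue steel bed 80 (x) x 290 (y) x 14 mm with a steel cheek at its +y end, fixed to the bench, no side walls; origin at the centre of its underside. Stop, stone, gap and cheek lie in a row along +y on the bed's top, 14 mm above the origin. Free space at bed level with the stone against the stop: 85 mm - (stop's y in this frame + 162 mm) = 13 to 28 mm.
- cheek_foot (a point): Middle of the line where the cheek meets the bed: holder x = 0, y = +85 mm, z = 14 mm. The cheek is 64 mm wide (x), 45 mm tall and thick to y = +140 mm; its face to the stone leans away by 32 degrees from vertical (0.625 mm per mm of height), so the gap widens upward.
- stop: Steel block 62 x 24 x 30 mm with a black knob on top (40 mm tall in all), clamped rigidly on the bed near its -y end, at a different y each time; origin at the centre of its underside, axes as the holder's. Its face to the stone is at y = +12 mm.
- stone: Two-tone sharpening stone 50 (x) x 150 (y) x 26 mm, 0.42 kg, loose on the bed with up to 1 mm of play to the stop; origin at the centre of its underside, y axis along the holder's y. Its end towards the cheek is at y = +75 mm.
- rack: Wooden rack 90 (x) x 150 (y) x 28 mm, fixed; origin at the centre of its underside. In its slots stand, axes as the rack's, the brass plate (at y = -55 mm), the grey plate (-9 mm) and the wedge (+35 mm), their feet 12 mm above the bench and 16 mm below the rack's top; behind the wedge's sloping face (+y end) the rack is 42 mm high.
- plate_a: Brass packing plate, 90 g, upright in the rack: 64 mm wide (x), 9 mm thick (y), body 32 mm high; its grip tab, 16 mm wide, at x from +16 to +32 mm, rises to 60 mm. Origin at the centre of the underside. Grip the tab across its 16 mm width.
- plate_b: Aluminium packing plate, the mirror image of the brass one: grip tab at x from -32 to -16 mm. Set in with their x axes along the holder's x, the two plates' tabs stand left and right of the middle and leave the fingers room.
- wedge: Red plastic wedge, 120 g, in the rack: 50 mm wide (x), 45 mm high plus a grip block. Origin at the middle of its foot, 12 mm thick: upright face at y = -6 mm (goes to the plates), sloping face from y = +6 mm at the foot to +34 mm at 45 mm height (32 degrees, goes to the cheek). Its faces are slippery (friction about 0.12), so it does not hold itself.
- wedge_grip (a point): Centre of the wedge's black grip block, 18 mm (x) x 20 mm (y), from 45 to 73 mm above the foot; this point is at y = +14 mm, z = 59 mm of the wedge. Properly tight, the wedge's foot hangs 1 to 20 mm above the bed: with too few plates it drops to the bed still loose, with too many it jams higher.
- oil_bottle: Bystander: oil bottle with a red spout, 48 mm across, 140 mm tall, standing on the bench; origin at the centre of its underside. Left of the work stands the fixed fume extractor with its screen, from about x = 0.36 to 0.57, y = 0.10 to 0.30 m and over 0.6 m tall: an arm that starts left of it must draw back to pass.
Not all that is in view belongs to the job. Of the things shaped like the plate_a, the brass one is meant.

How it is judged (in metres and radians):
On the way:
1. a packing plate stands upright on the bed between the stone and the cheek (((y of plate_a in the frame of holder between 0.04 and 0.125 m and x of plate_a in the frame of holder between -0.015 and 0.015 m and z of plate_a in the frame of holder below 0.02 m and angle between plate_a's own z axis and vertical below 0.2 rad) or (y of plate_b in the frame of holder between 0.04 and 0.125 m and x of plate_b in the frame of holder between -0.015 and 0.015 m and z of plate_b in the frame of holder below 0.02 m and angle between plate_b's own z axis and vertical below 0.2 rad))), for 0.2 s.
At the end, for the whole second after the job is handed in: Fingers on wedge over 3 N; wedge on cheek and plate, plate on stone, stone on stop each over 6 N. Each plate stands upright (0.2 rad) on the bed in the gap or is 80 mm away; wedge upright (0.15 rad), foot 1-22 mm above the bed; all within 15 mm of the middle; stone flat and straight (0.06 rad) (((y of plate_a in the frame of holder between 0.04 and 0.125 m and x of plate_a in the frame of holder between -0.015 and 0.015 m and z of plate_a in the frame of holder below 0.02 m and angle between plate_a's own z axis and vertical below 0.2 rad and contact force between plate_a and stone above 6 N) or (y of plate_b in the frame of holder between 0.04 and 0.125 m and x of plate_b in the frame of holder between -0.015 and 0.015 m and z of plate_b in the frame of holder below 0.02 m and angle between plate_b's own z axis and vertical below 0.2 rad and contact force between plate_b and stone above 6 N)) and contact force between any of plate_a, plate_b and wedge above 6 N and ((y of plate_a in the frame of holder between 0.04 and 0.125 m and x of plate_a in the frame of holder between -0.015 and 0.015 m and z of plate_a in the frame of holder below 0.02 m and angle between plate_a's own z axis and vertical below 0.2 rad) or horizontal distance between plate_a and cheek_foot above 0.08 m) and ((y of plate_b in the frame of holder between 0.04 and 0.125 m and x of plate_b in the frame of holder between -0.015 and 0.015 m and z of plate_b in the frame of holder below 0.02 m and angle between plate_b's own z axis and vertical below 0.2 rad) or horizontal distance between plate_b and cheek_foot above 0.08 m) and z of wedge in the frame of holder between 0.015 and 0.036 m and x of wedge in the frame of holder between -0.015 and 0.015 m and y of wedge in the frame of holder between 0.05 and 0.13 m and angle between wedge's own z axis and vertical below 0.15 rad and contact force between wedge and holder above 6 N and contact force between stone and stop above 6 N and z of stone in the frame of holder below 0.018 m and angle between the y axis of stone and the y axis of holder, either way round below 0.06 rad and contact force between the fingers and wedge above 3 N); the arm keeps its last pose, push and grip.
It fails at once if the oil bottle is knocked over (angle between oil_bottle's own z axis and vertical above 0.6 rad).
It also fails if it takes over 69 s, if anything falls off the work surface, if the arm or the gripper's body presses on something with over 40 N, if the wrist force passes 120 N, or if a joint passes its speed limit or range.

ROBOT

A 6-joint arm with a two-finger parallel gripper is mounted at the origin on a cart in front of the work surface, level with it; the furniture and walls round the work are solid. World frame = base frame: x ahead of the robot, y to its left, z up, the work surface at z = 0. Lengths are in mm, angles in degrees, forces in N, time in s.
With the tool pointing down it reaches from about 350 to 850 mm from the base axis. Payload 8.1 kg.
Tool frame: the origin (TCP) lies between the finger pads; the fingertips stand 22 mm ahead of it and the grasp point (between the pads) lies 3 mm ahead of it; z points along the fingers, y is the line along which they close (so a half turn about z gives the same grasp; the last joint's range is limited). The gripper opens to 85 mm and grips with 20 to 120 N. Pads are 22 mm wide; open, the fingers measure 114 mm over their backs; the gripper's body (76 mm by 85 mm) begins 54 mm behind the grasp point. The pads swing forward as they close: fully open they stand 13 mm farther back than shut.
Start: joints at [63.346, 7.471, 85.268, -0, 87.261, -4.893], TCP at [222.42, 557.256, 253.292] pointing down, gripper open.
Joint ranges: [-169.43, 169.43], [-51.17, 129.36], [1.28, 143.12], [-76.62, 256.62], [0, 156.53], [-152.29, 152.29]. Speed limits (degrees/s): [136.94, 136.94, 159.86, 180, 180, 180].

INTERFACE

Orientations are given as [roll, pitch, yaw] about the fixed x, y, z axes, in that order (R = Rz(yaw) Ry(pitch) Rx(roll)).
In Python, from bench import r, vision gives the robot as it stands.
- The arm moves only by the tool step_arm, never from a script. Its argument "targets" is a list that holds one entry, the list of rows, each a list of 6 numbers: the shift along the world's x, y, z in mm, then the turn, a rotation vector about the world's x, y, z in rad. In form: [[[x, y, z, rx, ry, rz], ...]]. A call has 1 to 12 rows; each row is the pose to reach, as a shift and turn from the pose commanded when the call began; what a row does not reach only later rows make up. A row lasts 1/12 s, in which the tool goes at most 41.7 mm and 7.16 degrees, less where a joint would pass 70% of its speed; a pose out of reach is approached as far as the arm can. A call with a gripper value outside its range is refused whole. "fingers" is the gripper's target within -1 to 1 (shut at 1, half-way at 0, fully open at -1), set as the call begins (left out, the last holds). The fingers move at their own pace and stop on an object; "newtons" is the grip in N (left out, the last holds). Time passes only in rows, so rows that repeat a pose let the fingers close. It gives the time, the measured TCP pose, the force, the opening and the grip force at its end, in the units of the state.
- r.sense(): the state, without advancing time (a new reading comes with each control period).
- vision.snapshot(name): name is "scene" or "top" or "wrist"; returns a dict with "img" (480x640x3 uint8, blue, green, red), "mtx" (3x3 intrinsics, pixels), "eye" and "attitude" of the camera in the world. Camera axes: x right, y up, looking along -z (the intrinsics and any distortion apply to the point x, -y, -z); pixel columns grow to the right and rows downward; lengths in mm; the calibration is good to about 2 mm. The wrist camera is an equidistant fisheye: a pixel r from the principal point sees the ray r / f radians off the axis. A picture is of the moment at which its call begins. There is no depth.
- r.hand_in(): hands the job in; it is judged then, once.
The state is a dict: "time": time; "joint_pos": joint angles; "qd": joint speeds; "joint_efforts": joint torques, N m; "tool_pos": TCP position; "tcp_rot": TCP orientation; "ft_force": force on the tool from outside, world axes, zero at the start; "wrist_torque": the same for the moment, N m; "finger_gap": finger opening in mm; "grip_force": force on a finger pad.
Only numpy, scipy, OpenCV 4.12 (cv2) and the standard library are available. Lean on these libraries where they do the work, as an engineer would, in place of code of your own. Each camera call takes 0.05 s, during which the arm holds its last target. There are 200 camera calls.

## Working session

There is one attempt and no reset: what is moved stays moved. The work goes in short steps, Python scripts to look and compute and a tool call to move; the robot and the scene stay as the last step left them, time stands still between calls to the robot, and variables do not carry over. Pictures are saved under pics/ and viewed, at most 10 in all, crops included, and the job is handed in when it is done.

Besides the shell and the picture viewer there is one more tool, called after ">>>" as a command line: name --argument value ..., lists and objects as JSON in quotes. step_arm: Moves the arm, as the interface text tells. Its arguments: {"type":"object","properties":{"targets":{"type":"array"},"fingers":{"type":"number"},"newtons":{"type":"number"}},"required":["targets"]}

```bash
ls; mkdir -p pics; python3 - <<'E'
from bench import r, vision
import cv2,numpy as np
s=r.sense();print(s)
for n in("scene","top"):
    d=vision.snapshot(n);cv2.imwrite(f"pics/{n}0.png",d["img"]);print(n,d["mtx"],d["eye"],d["attitude"],[k for k in d])
E
```

```text
pics
{'time': 0.0, 'joint_pos': array([ 6.33462738e+01,  7.51548994e+00,  8.53291502e+01,  1.01311921e-05,
        8.72615149e+01, -4.89291871e+00]), 'qd': array([-0.09366678,  0.14251196, -0.04748621,  0.03950947,  0.059334  ,
       -0.04597428]), 'joint_efforts': array([ 1.14999068e-03, -5.69429862e+01, -5.00525057e+01, -3.20188728e-04,
        1.54939236e-02,  1.28139436e-04]), 'tool_pos': array([222.18886664, 556.7973309 , 252.24165018]), 'tcp_rot': array([-1.79894233e+02, -9.06444769e-03,  1.58239184e+02]), 'ft_force': array([-0.04266964, -0.08742264,  0.33375889]), 'wrist_torque': array([-0.01567302,  0.00352368, -0.02309369]), 'grip_force': 0.0, 'finger_gap': 85.4251150771856}
scene [[615.50925999   0.         307.95898964]
 [  0.         615.50925999 239.88890284]
 [  0.           0.           1.        ]] [ 629.34962213 -488.20633436  937.28249601] [30.62526877 -0.22281463 12.62968401] ['img', 'mtx', 'eye', 'attitude']
top [[578.78212775   0.         311.291343  ]
 [  0.         578.78212775 247.226741  ]
 [  0.           0.           1.        ]] [ 417.19031016  -12.69955555 1014.38725029] [  6.96075689   1.24185213 -88.72586931] ['img', 'mtx', 'eye', 'attitude']
```

View pics/top0.png

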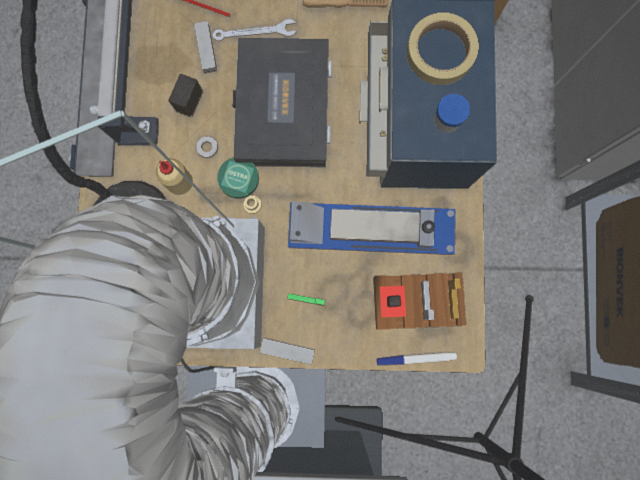

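View pics/scene0.png

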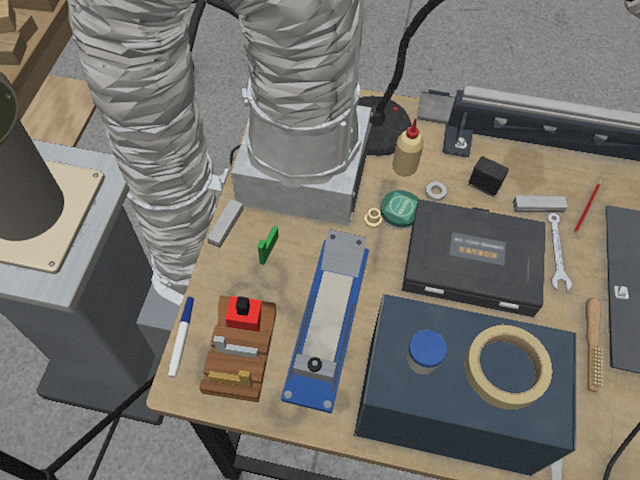

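```bash
cat > h.py <<'E'
from bench import r, vision
import cv2,numpy as np
from scipy.spatial.transform import Rotation as R
def cam(n):
    d=vision.snapshot(n); d["R"]=R.from_euler("xyz",d["attitude"],degrees=True).as_matrix(); d["n"]=n; return d
def ray(d,uv):
    uv=np.atleast_2d(uv).astype(float);K=d["mtx"]
    a=(uv[:,0]-K[0,2])/K[0,0]; b=(uv[:,1]-K[1,2])/K[1,1]
    if d["n"]=="wrist":
        t=np.hypot(a,b); s=np.where(t>1e-9,np.sin(t)/np.maximum(t,1e-9),1); c=np.stack([a*s,-b*s,-np.cos(t)],1)
    else: c=np.stack([a,-b,-np.ones_like(a)],1)
    return c@d["R"].T
def onz(d,uv,z):
    v=ray(d,uv);return d["eye"]+v*((z-d["eye"][2])/v[:,2])[:,None]
def proj(d,P):
    c=(np.atleast_2d(P)-d["eye"])@d["R"];K=d["mtx"];x,y,z=c[:,0],-c[:,1],-c[:,2]
    if d["n"]=="wrist":
        rr=np.hypot(x,y);t=np.arctan2(rr,z);k=t/np.maximum(rr,1e-9);x,y,z=x*k,y*k,1
    return np.stack([K[0,0]*x/z+K[0,2],K[1,1]*y/z+K[1,2]],1)
def blob(d,lo,hi,roi=None,k=0):
    h=cv2.cvtColor(d["img"],cv2.COLOR_BGR2HSV);m=cv2.inRange(h,np.array(lo),np.array(hi))
    if roi: q=np.zeros_like(m);x0,y0,x1,y1=roi;q[y0:y1,x0:x1]=1;m=m*q
    c=sorted(cv2.findContours(m,cv2.RETR_EXTERNAL,cv2.CHAIN_APPROX_NONE)[0],key=cv2.contourArea)
    return c[::-1]
E
python3 - <<'E'
from h import *
for n in("top","scene"):
    d=cam(n)
    print(n,"proj base,base z300,TCP, box corners",proj(d,[[0,0,0],[0,0,300],[222,557,253],[360,100,0],[570,100,0],[360,300,0],[360,100,600]]).round())
    if n=="top":
        print("bottle? onz0",onz(d,[[165,180]],0), "table front",onz(d,[[300,365]],0))
        for nm,lo,hi,roi,z in[("blue",(100,130,80),(125,255,255),(280,190,470,265),14),("red",(0,150,100),(8,255,255),(370,280,410,325),57),("brass",(18,90,90),(35,255,255),(440,265,470,325),44),("rackbrown",(5,60,40),(17,255,255),(370,268,470,332),28)]:
            c=np.vstack(blob(d,lo,hi,roi)[:3]);b=cv2.boxPoints(cv2.minAreaRect(c));print(nm,b.round().tolist(),onz(d,b,z).round(1).tolist())
        for sc,(x0,y0,x1,y1) in [(4,(280,190,480,340))]:
            cv2.imwrite("pics/topcrop.png",cv2.resize(d["img"][y0:y1,x0:x1],None,fx=4,fy=4,interpolation=cv2.INTER_CUBIC))
E
```

```text
top proj base,base z300,TCP, box corners [[ 311.  572.]
 [ 306.  687.]
 [-121.  461.]
 [ 258.  350.]
 [ 262.  230.]
 [ 144.  347.]
 [ 162.  396.]]
bottle? onz0 [[6.57362477e+02 2.78314781e+02 1.13686838e-13]] table front [[335.67109576  26.95765416   0.        ]]
blue [[288.0, 247.0], [290.0, 202.0], [455.0, 209.0], [453.0, 254.0]] [[539.0, 52.4, 14.0], [617.9, 51.3, 14.0], [610.9, -237.5, 14.0], [532.6, -233.7, 14.0]]
red [[379.0, 286.0], [404.0, 285.0], [406.0, 316.0], [381.0, 317.0]] [[471.3, -102.4, 57.0], [474.7, -143.5, 57.0], [423.4, -146.8, 57.0], [420.0, -106.0, 57.0]]
brass [[446.0, 317.0], [449.0, 277.0], [461.0, 278.0], [458.0, 318.0]] [[422.4, -215.1, 44.0], [489.0, -219.9, 44.0], [488.1, -239.4, 44.0], [421.5, -234.4, 44.0]]
rackbrown [[372.0, 269.0], [465.0, 267.0], [467.0, 327.0], [373.0, 329.0]] [[501.6, -92.3, 28.0], [509.2, -250.5, 28.0], [407.5, -252.3, 28.0], [399.7, -96.1, 28.0]]
scene proj base,base z300,TCP, box corners [[  27.  211.]
 [ -57.   93.]
 [ 216.  -84.]
 [ 233.  203.]
 [ 345.  225.]
 [ 261.  122.]
 [ 172. -135.]]
```

View pics/topcrop.png

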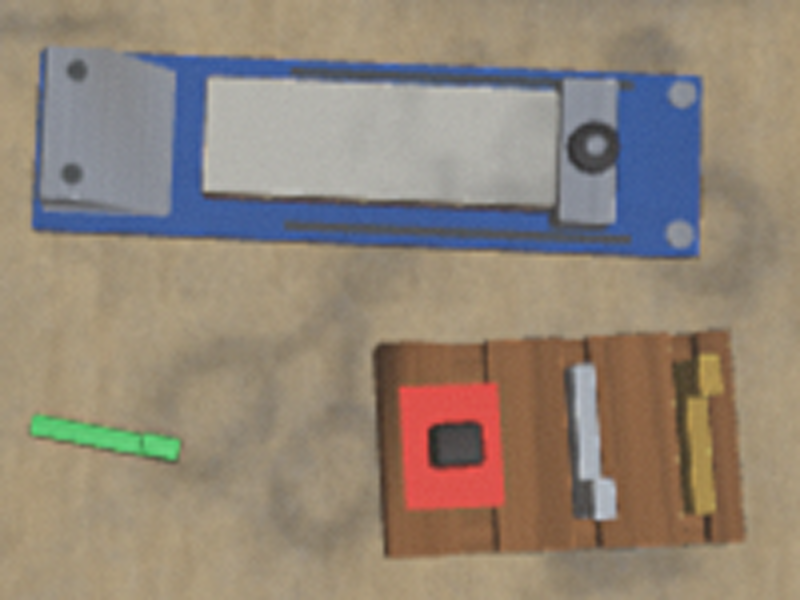

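```bash
python3 - <<'E'
from h import *
t=cam("top");s=cam("scene");w=cam("wrist")
def tri(a,b):
    d1,d2=ray(t,a)[0],ray(s,b)[0];A=np.stack([d1,-d2],1);k=np.linalg.lstsq(A,s["eye"]-t["eye"],rcond=None)[0]
    p,q=t["eye"]+k[0]*d1,s["eye"]+k[1]*d2;return ((p+q)/2).round(),np.linalg.norm(p-q).round()
print("hose2 flange",tri((228,378),(225,178)),tri((290,400),(180,285)))
print("knob",tri((428.25,226.75),(314.5,364)))
for z in(-700,-300,0,200):print(z,onz(t,[[280,400]],z).round(),onz(s,[[180,285]],z).round())
uv=np.array([[428.25,226.75]]);k=onz(t,uv,54);print("knob",k)
e=np.array([[207,77],[204,193],[559,92],[556,207]])/4+[280,190]
P=onz(t,e,40);print("stone",P.round(1).tolist(),np.linalg.norm(P[0]-P[2]))
f=np.array([[176,70],[171,215]])/4+[280,190];print("cheekfoot",onz(t,f,14).round(1))
g=np.array([[42,46],[40,210]])/4+[280,190];print("cheek back top z59",onz(t,g,59).round(1))
print("holes",onz(t,np.array([[683,95],[680,233]])/4+[280,190],14).round(1))
rk=np.array([[732,333],[744,542]])/4+[280,190];print("rack -y edge top",onz(t,rk,28).round(1))
for nm,q,z in[("brass tab",(709,373),72),("alu tab",(604,498),72),("grip",(460,443),85)]:
    print(nm,onz(t,np.array([q])/4+[280,190],z).round(1))
cv2.imwrite("pics/w0.png",w["img"]);print(w["mtx"],w["eye"],w["attitude"])
E
```

```text
hose2 flange (array([318., 156., -11.]), np.float64(18.0)) (array([ 226.,   56., -305.]), np.float64(17.0))
knob (array([ 574., -184.,   51.]), np.float64(2.0))
-700 [[ 178.  110. -700.]] [[  88.  224. -700.]]
-300 [[ 234.   81. -300.]] [[ 220.   50. -300.]]
0 [[276.  60.   0.]] [[320. -81.   0.]]
200 [[304.  45. 200.]] [[ 386. -168.  200.]]
knob [[ 572.29102636 -184.06097063   54.        ]]
stone [[601.7, -22.4, 40.0], [551.7, -22.1, 40.0], [598.0, -172.2, 40.0], [548.6, -170.9, 40.0]] 149.8116534523004
cheekfoot [[609.5  -9.1  14. ]
 [545.3  -8.1  14. ]]
cheek back top z59 [[610.1  47.3  59. ]
 [540.6  46.3  59. ]]
holes [[ 602.4 -230.3   14. ]
 [ 541.8 -228.6   14. ]]
rack -y edge top [[ 497.7 -247.3   28. ]
 [ 409.8 -251.5   28. ]]
brass tab [[ 477.7 -227.4   72. ]]
alu tab [[ 426.4 -185.    72. ]]
grip [[ 446.8 -125.5   85. ]]
[[371.64829954   0.         315.93808355]
 [  0.         371.64829954 239.63130002]
 [  0.           0.           1.        ]] [154.27901969 583.90666533 373.67959093] [-1.67545645e+01  1.22609169e-03  6.81680715e+01]
```

View pics/w0.png

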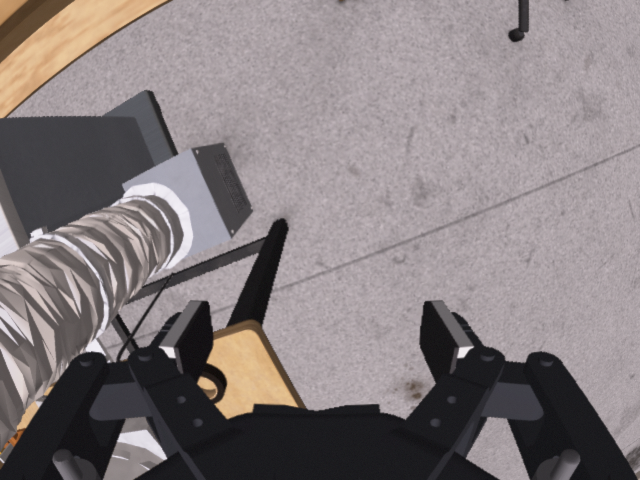

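```bash
python3 - <<'E'
from h import *
t=cam("top");s=cam("scene");w=cam("wrist")
for p in[(175,270),(165,200),(145,100),(130,20),(215,178),(300,120),(290,30)]:
    print(p)
    for z in(-400,-200,0,200,400,600):
        P=onz(s,[p],z);print("   ",P.round()[0],"top",proj(t,P).round()[0],"wrist",proj(w,P).round()[0])
E
```

```text
(175, 270)
    [ 162.  130. -400.] top [262. 425.] wrist [135. 216.]
    [ 232.   37. -200.] top [298. 408.] wrist [ 75. 289.]
    [302. -55.   0.] top [347. 386.] wrist [ 11. 382.]
    [ 372. -148.  200.] top [421. 353.] wrist [-46. 484.]
    [ 442. -240.  400.] top [541. 299.] wrist [-84. 578.]
    [ 512. -332.  600.] top [772. 195.] wrist [-105.  656.]
(165, 200)
    [  69.  321. -400.] top [180. 463.] wrist [187. 144.]
    [ 153.  200. -200.] top [217. 446.] wrist [114. 223.]
    [237.  79.  -0.] top [268. 423.] wrist [ 28. 335.]
    [320. -42. 200.] top [344. 389.] wrist [-46. 463.]
    [ 404. -163.  400.] top [468. 334.] wrist [-90. 575.]
    [ 488. -284.  600.] top [706. 226.] wrist [-110.  659.]
(145, 100)
    [-105.  643. -400.] top [ 40. 536.] wrist [295.  10.]
    [   5.  474. -200.] top [ 79. 519.] wrist [214.  72.]
    [114. 304.   0.] top [133. 494.] wrist [ 83. 203.]
    [224. 135. 200.] top [213. 458.] wrist [-48. 400.]
    [334. -34. 400.] top [343. 399.] wrist [-107.  563.]
    [ 444. -203.  600.] top [593. 286.] wrist [-120.  662.]
(130, 20)
    [-272.  957. -400.]
[... 673 characters left out ...]
(300, 120)
    [ 352.  668. -400.] top [ 44. 338.] wrist [387. 204.]
    [ 394.  495. -200.] top [ 82. 324.] wrist [320. 286.]
    [435. 322.   0.] top [133. 303.] wrist [215. 411.]
    [477. 149. 200.] top [210. 273.] wrist [ 94. 545.]
    [518. -24. 400.] top [336. 224.] wrist [  1. 642.]
    [ 559. -196.  600.] top [579. 128.] wrist [-59. 700.]
(290, 30)
    [ 237. 1026. -400.] top [-105.  383.] wrist [512. 103.]
    [ 296.  799. -200.] top [-66. 368.] wrist [470. 168.]
    [355. 573.   0.] top [-11. 346.] wrist [372. 305.]
    [413. 346. 200.] top [ 69. 315.] wrist [183. 523.]
    [472. 120. 400.] top [201. 264.] wrist [ 27. 661.]
    [ 530. -106.  600.] top [455. 165.] wrist [-54. 716.]
```

>>> step_arm --targets '[[[0, 0, 40, -0.12, 0, 0], [0, 0, 80, -0.24, 0, 0], [0, 0, 100, -0.36, 0, 0], [0, 0, 100, -0.48, 0, 0], [0, 0, 100, -0.6, 0, 0], [0, 0, 100, -0.7, 0, 0], [0, 0, 100, -0.7, 0, 0]]]'

```text
time: 1.08
tool_pos: [221.6, 557.9, 343.7]
tcp_rot: [-140.8, 13.8, 163.4]
ft_force: [-0.3, 0.7, -4.7]
finger_gap: 84.9
grip_force: 0.0
```

```bash
python3 - <<'E'
from h import *
w=cam("wrist");s=r.sense();print(s["time"],s["tool_pos"],s["joint_pos"],w["eye"])
cv2.imwrite("pics/w1.png",w["img"])
print(proj(w,[[0,0,0],[0,0,300],[170,220,100],[200,200,300],[195,140,-100],[360,100,0],[360,300,0],[360,300,600],[360,100,600],[280,0,300]]).round())
E
```

```text
1.1333 [222.03230617 558.02307847 345.86116889] [ 70.47837679  43.61164269  37.93278878 -18.1233879  136.05597785
  -6.74478382] [153.71847903 657.21877083 417.03781292]
[[189. 107.]
 [ 51. 157.]
 [243. 175.]
 [127. 259.]
 [301. 161.]
 [286. 261.]
 [368. 256.]
 [ 21. 542.]
 [ 12. 459.]
 [119. 304.]]
```

View pics/w1.png

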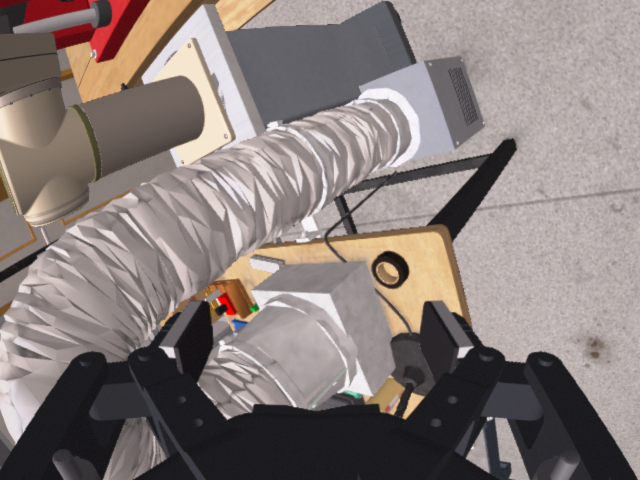

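```bash
cat >> h.py <<'E'
def rots(j):
    q=np.radians(j);z=lambda a:R.from_euler("z",a).as_matrix();y=lambda a:R.from_euler("y",a).as_matrix()
    A=z(q[0]);B=A@y(q[1]);C=B@y(q[2]);D=C@z(q[3])@y(q[4]);return A,B,C,D,D@z(q[5])
def row(j):
    A,B,C,D,E=rots(j);return np.stack([A[:,1],A[:,0],[0,0,1],B[:,2],C[:,2],D[:,2],D[:,0]],1)
E
python3 - <<'E'
from h import *
s=r.sense()
J=[[63.346,7.471,85.268,0,87.261,-4.893],s["joint_pos"]];P=[[222.42,557.256,253.292],s["tool_pos"]]
T=R.from_euler("xyz",s["tcp_rot"],degrees=True).as_matrix()
print(rots(J[1])[4].round(3),T.round(3));print(rots(J[0])[4].round(3),R.from_euler("xyz",[-179.9,0,158.24],degrees=True).as_matrix().round(3))
M=np.vstack([row(j) for j in J]);b=np.ravel(P);M=M[:,[0,2,3,4,5]]
x,res,rk,sv=np.linalg.lstsq(M,b,rcond=None);print(x.round(1),(M@x-b).round(1),sv.round(3))
E
```

```text
[[-0.367 -0.93  -0.002]
 [-0.705  0.28  -0.652]
 [ 0.607 -0.238 -0.758]] [[-0.93   0.367 -0.002]
 [ 0.28   0.705 -0.652]
 [-0.238 -0.607 -0.758]]
[[-0.371 -0.929 -0.   ]
 [-0.929  0.371 -0.   ]
 [ 0.     0.    -1.   ]] [[-0.929  0.371 -0.001]
 [ 0.371  0.929 -0.002]
 [ 0.    -0.002 -1.   ]]
[ 50.3 243.7 376.  551.3 334.5] [ 1.6  1.1  2.4 -1.3 -0.9 -2.4] [2.423 1.42  1.391 0.406 0.109]
```

```bash
cat >> h.py <<'E'
X=np.array([50.3,243.7,376.,551.3,334.5])
def fk(j): return row(j)[:,[0,2,3,4,5]]@X
def tool(j):
    D=rots(j)[4]; return np.stack([D[:,1],-D[:,0],D[:,2]],1)
E
cat > plan.py <<'E'
from h import *
def plan(Q,steps):
    Q=np.array(Q,float);p0,T0=fk(Q[0]),tool(Q[0]);out=[];a=Q[0]
    for b,n in zip(Q[1:],steps):
        out+=[a+(b-a)*k/n for k in range(1,n+1)];a=b
    lp,lT=p0,T0
    for q in out:
        p,T=fk(q),tool(q);rv=R.from_matrix(T@T0.T).as_rotvec();st=np.degrees(np.linalg.norm(R.from_matrix(T@lT.T).as_rotvec()))
        print([*(int(v) for v in (p-p0).round()),*rv.round(3).tolist()],"abs",p.round().astype(int),"d",int(np.linalg.norm(p-lp)),round(st,1));lp,lT=p,T
E
python3 - <<'E'
from plan import *
s=r.sense();q=s["joint_pos"]; print(tool(q).round(2)[:,1],q.round(1))
plan([q,[66,10,60,0,110,-5],[63,-15,20,0,135,-5]],[11,12])
E
```

```text
[ 0.37  0.7  -0.61] [ 70.5  43.6  37.9 -18.1 136.1  -6.7]
[0, -1, 10, 0.063, 0.004, 0.007] abs [221 557 353] d 10 3.7
[0, -1, 20, 0.127, 0.007, 0.014] abs [221 556 364] d 10 3.7
[-1, -1, 31, 0.191, 0.009, 0.02] abs [220 556 374] d 10 3.7
[-2, -2, 42, 0.255, 0.012, 0.025] abs [219 555 385] d 10 3.7
[-4, -2, 53, 0.32, 0.013, 0.03] abs [216 555 396] d 11 3.7
[-7, -2, 64, 0.384, 0.014, 0.034] abs [214 555 407] d 11 3.7
[-11, -2, 75, 0.449, 0.015, 0.037] abs [210 555 419] d 12 3.7
[-15, -2, 87, 0.514, 0.015, 0.039] abs [206 555 431] d 12 3.7
[-19, -3, 99, 0.579, 0.015, 0.041] abs [202 554 443] d 12 3.7
[-24, -3, 112, 0.645, 0.015, 0.043] abs [197 554 455] d 13 3.7
[-29, -4, 125, 0.71, 0.014, 0.043] abs [191 553 468] d 13 3.7
[-33, -18, 175, 0.763, -0.012, 0.048] abs [188 540 519] d 52 3.3
[-38, -35, 225, 0.815, -0.038, 0.053] abs [182 522 568] d 52 3.3
[-46, -57, 272, 0.867, -0.064, 0.058] abs [175 500 615] d 52 3.3
[-55, -83, 317, 0.919, -0.091, 0.063] abs [166 474 661] d 52 3.3
[-66, -112, 360, 0.971, -0.118, 0.068] abs [154 445 703] d 52 3.3
[-79, -144, 399, 1.022, -0.145, 0.074] abs [141 413 742] d 52 3.3
[-94, -179, 435, 1.074, -0.173, 0.079] abs [126 378 778] d 52 3.3
[-111, -217, 468, 1.125, -0.201, 0.085] abs [110 340 811] d 52 3.3
[-129, -257, 496, 1.176, -0.23, 0.09] abs [ 92 300 839] d 52 3.3
[-148, -299, 521, 1.226, -0.259, 0.096] abs [ 73 258 864] d 52 3.3
[-169, -342, 541, 1.277, -0.288, 0.102] abs [ 52 215 884] d 52 3.3
[-190, -387, 556, 1.327, -0.318, 0.109] abs [ 30 171 900] d 51 3.3
```

>>> step_arm --targets '[[[0, 0, 25, 0.12, 0, 0.01], [0, 0, 55, 0.24, 0, 0.02], [-7, -2, 85, 0.36, 0.01, 0.03], [-15, -2, 110, 0.48, 0.01, 0.04], [-24, -5, 145, 0.6, 0.01, 0.04], [-30, -10, 175, 0.71, 0, 0.045], [-38, -35, 205, 0.8, -0.03, 0.05], [-46, -57, 235, 0.867, -0.064, 0.058], [-55, -80, 270, 0.919, -0.091, 0.063], [-60, -95, 305, 0.95, -0.1, 0.065], [-66, -112, 340, 0.971, -0.118, 0.068], [-70, -125, 375, 1.0, -0.13, 0.07]]]'

```text
time: 2.13
tool_pos: [150.1, 427.7, 734.0]
tcp_rot: [160.2, 1.3, 159.1]
ft_force: [0.8, 1.1, 0.1]
finger_gap: 85.5
grip_force: 0.0
```

```bash
python3 - <<'E'
from plan import *
s=r.sense();q=s["joint_pos"]; print(s["time"],q.round(1),fk(q).round(),s["tool_pos"].round(),s["ft_force"].round(1))
plan([q,[63,-15,20,0,135,-5]],[10])
E
```

```text
2.1333 [ 63.7 -11.8  52.8   0.8 119.2  -5.2] [128. 381. 713.] [150. 428. 734.] [0.8 1.1 0.1]
[-7, -16, 26, 0.031, -0.017, -0.002] abs [121 364 739] d 31 2.0
[-15, -34, 50, 0.062, -0.033, -0.005] abs [113 347 763] d 31 2.0
[-23, -53, 73, 0.094, -0.05, -0.007] abs [105 328 786] d 30 2.0
[-32, -73, 94, 0.125, -0.066, -0.01] abs [ 95 308 807] d 30 2.0
[-42, -94, 114, 0.156, -0.082, -0.012] abs [ 86 287 827] d 30 2.0
[-52, -116, 132, 0.187, -0.099, -0.015] abs [ 76 265 845] d 30 2.0
[-63, -138, 148, 0.219, -0.115, -0.018] abs [ 65 242 861] d 29 2.0
[-74, -162, 163, 0.25, -0.131, -0.021] abs [ 54 219 876] d 29 2.0
[-86, -186, 176, 0.282, -0.147, -0.023] abs [ 42 195 889] d 29 2.0
[-97, -210, 187, 0.313, -0.163, -0.026] abs [ 30 171 900] d 29 2.0
```

```bash
cat > fit.py <<'E'
from h import *
import json,os
f="poses.json";L=json.load(open(f)) if os.path.exists(f) else [[[63.346,7.471,85.268,0,87.261,-4.893],[222.42,557.256,253.292]],[[70.47837679,43.61164269,37.93278878,-18.1233879,136.05597785,-6.74478382],[222.03230617,558.02307847,345.86116889]]]
s=r.sense();L.append([list(s["joint_pos"]),list(s["tool_pos"])]);json.dump(L,open(f,"w"))
M=np.vstack([row(j) for j,_ in L]);b=np.ravel([p for _,p in L])
for c in([0,2,3,4,5],[0,2,3,4,5,1]):
    x,_,_,sv=np.linalg.lstsq(M[:,c],b,rcond=None);print(x.round(1),(M[:,c]@x-b).round(1),sv[-1].round(3))
E
python3 fit.py
```

```text
[ 52.8 287.2 359.  576.1 366. ] [  9.5  22.4  -3.6   0.6  -8.5   8.5 -11.3 -18.6  -5. ] 0.128
[ 52.1 289.2 350.6 565.3 356.4  12.1] [ 10.2  22.3   0.2  -0.2  -6.6  10.1  -9.1 -15.8 -10.3] 0.126
```

```bash
sed -i 's/D\[:,2\],D\[:,0\]\],1)/D[:,2],D[:,0],C[:,0]],1)/' h.py; python3 - <<'E'
from h import *
import json
L=json.load(open("poses.json"))
M=np.vstack([row(j) for j,_ in L]);b=np.ravel([p for _,p in L])
for c in([0,2,3,4,5,7],[0,2,3,4,5,7,1],[0,2,3,4,5,6]):
    x,_,_,sv=np.linalg.lstsq(M[:,c],b,rcond=None);print(x.round(1),(M[:,c]@x-b).round(1),sv[-1].round(3))
E
```

```text
[ 51.2 318.1 369.1 553.4 342.8  61.6] [ 0. -0.  0. -0. -0. -0. -0.  0. -0.] 0.128
[ 51.2 318.1 369.1 553.4 342.8  61.6  -0. ] [ 0. -0.  0. -0. -0. -0. -0.  0.  0.] 0.126
[ 51.1 294.5 306.6 556.2 313.1 -27. ] [ 11.1  22.    5.6  -3.6  -9.2  -0.5  -7.1 -14.8  -5.1] 0.107
```

```bash
sed -i 's/^X=.*/X=np.array([51.2,318.1,369.1,553.4,342.8,61.6])/; s/\[0,2,3,4,5\]\]@X/[0,2,3,4,5,7]]@X/' h.py
python3 - <<'E'
from plan import *
q=r.sense()["joint_pos"];print(fk(q))
plan([q,[63,-28,28,0,138,-5]],[8])
print("---");plan([[63,-28,28,0,138,-5],[0,-28,28,0,138,-25],[-35,-28,28,0,138,-38]],[10,5])
E
```

```text
[150.14583483 427.6994341  733.95168935]
[-13, -30, 38, 0.043, -0.023, -0.003] abs [137 398 772] d 50 2.8
[-28, -62, 73, 0.086, -0.045, -0.006] abs [122 366 807] d 50 2.8
[-44, -97, 105, 0.129, -0.068, -0.009] abs [106 331 839] d 50 2.8
[-62, -134, 134, 0.172, -0.09, -0.012] abs [ 88 293 868] d 50 2.8
[-81, -173, 158, 0.215, -0.112, -0.016] abs [ 69 254 892] d 49 2.8
[-100, -214, 179, 0.258, -0.135, -0.019] abs [ 50 213 913] d 49 2.8
[-121, -256, 196, 0.301, -0.157, -0.023] abs [ 29 171 930] d 49 2.8
[-142, -300, 209, 0.344, -0.178, -0.026] abs [  8 128 943] d 49 2.8
---
[14, -2, 0, -0.012, -0.02, -0.084] abs [ 22 126 943] d 14 5.0
[28, -5, 0, -0.026, -0.039, -0.168] abs [ 36 123 943] d 14 5.0
[41, -9, 0, -0.042, -0.056, -0.252] abs [ 49 119 943] d 14 5.0
[54, -16, 0, -0.06, -0.072, -0.336] abs [ 62 113 943] d 14 5.0
[66, -23, 0, -0.08, -0.086, -0.419] abs [ 74 105 943] d 14 5.0
[77, -32, 0, -0.102, -0.098, -0.503] abs [ 85  96 943] d 14 5.0
[87, -42, 0, -0.125, -0.109, -0.586] abs [ 95  87 943] d 14 5.0
[96, -52, 0, -0.15, -0.116, -0.67] abs [104  76 943] d 14 5.0
[104, -64, 0, -0.177, -0.122, -0.752] abs [111  64 943] d 14 5.0
[110, -77, 0, -0.205, -0.125, -0.835] abs [118  51 943] d 14 5.0
[115, -92, 0, -0.241, -0.128, -0.921] abs [123  36 943] d 15 5.4
[119, -107, 0, -0.278, -0.127, -1.007] abs [127  21 943] d 15 5.4
[120, -122, 0, -0.317, -0.122, -1.092] abs [128   6 943] d 15 5.4
[120, -138, 0, -0.357, -0.113, -1.177] abs [128 -10 943] d 15 5.4
[118, -154, 0, -0.397, -0.099, -1.261] abs [126 -26 943] d 15 5.4
```

>>> step_arm --targets '[[[-10, -25, 32, 0.043, -0.023, -0.003], [-22, -50, 60, 0.086, -0.045, -0.006], [-34, -77, 86, 0.12, -0.06, -0.009], [-48, -105, 110, 0.15, -0.08, -0.01], [-62, -134, 134, 0.172, -0.09, -0.012], [-72, -155, 147, 0.2, -0.1, -0.014], [-81, -173, 158, 0.215, -0.112, -0.016], [-81, -173, 158, 0.215, -0.112, -0.016]]]'

```text
time: 2.8
tool_pos: [66.6, 249.9, 892.9]
tcp_rot: [145.9, 2.8, 157.7]
ft_force: [-0.9, -1.0, 1.0]
finger_gap: 85.2
grip_force: 0.0
```

```bash
python3 - <<'E'
from plan import *
s=r.sense();q=s["joint_pos"];print(s["time"],q.round(1),s["tool_pos"],fk(q),s["ft_force"].round(1))
plan([q,[-35,*q[1:5],-38]],[16])
E
```

```text
2.8 [ 63.7 -22.8  38.   -0.  130.7  -4.9] [ 66.62154439 249.93679661 892.86454617] [ 66.62154439 249.93679661 892.86454617] [-0.9 -1.   1. ]
[26, -9, 0, -0.01, -0.018, -0.078] abs [ 93 241 893] d 27 4.6
[52, -20, 0, -0.022, -0.034, -0.156] abs [118 230 893] d 27 4.6
[76, -34, 0, -0.035, -0.05, -0.233] abs [142 216 893] d 27 4.6
[98, -51, 0, -0.051, -0.064, -0.311] abs [165 199 893] d 27 4.6
[119, -69, 0, -0.068, -0.076, -0.388] abs [185 180 893] d 27 4.6
[137, -90, 0, -0.086, -0.087, -0.466] abs [204 160 893] d 27 4.6
[153, -113, 0, -0.107, -0.096, -0.543] abs [220 137 893] d 27 4.6
[166, -138, 0, -0.128, -0.103, -0.62] abs [233 112 893] d 27 4.6
[177, -163, 0, -0.15, -0.109, -0.697] abs [244  87 893] d 27 4.6
[185, -190, 0, -0.174, -0.112, -0.774] abs [252  60 893] d 27 4.6
[190, -217, 0, -0.199, -0.114, -0.851] abs [257  33 893] d 27 4.6
[192, -245, 0, -0.224, -0.113, -0.927] abs [259   5 893] d 27 4.6
[191, -273, 0, -0.251, -0.109, -1.003] abs [258 -23 893] d 27 4.6
[187, -300, 0, -0.277, -0.104, -1.079] abs [254 -51 893] d 27 4.6
[180, -327, 0, -0.305, -0.095, -1.154] abs [247 -78 893] d 27 4.6
[170, -354, 0, -0.332, -0.085, -1.229] abs [ 237 -104  893] d 27 4.6
```

>>> step_arm --targets '[[[26, -9, 0, -0.01, -0.018, -0.078], [52, -20, 0, -0.022, -0.034, -0.156], [76, -34, 0, -0.035, -0.05, -0.233], [98, -51, 0, -0.051, -0.064, -0.311], [119, -69, 0, -0.068, -0.076, -0.388], [137, -90, 0, -0.086, -0.087, -0.466], [153, -113, 0, -0.107, -0.096, -0.543], [166, -138, 0, -0.128, -0.103, -0.62], [177, -163, 0, -0.15, -0.109, -0.697], [185, -190, 0, -0.174, -0.112, -0.774], [190, -217, 0, -0.199, -0.114, -0.851], [192, -245, 0, -0.224, -0.113, -0.927]]]'

```text
time: 3.8
tool_pos: [261.1, 13.0, 887.4]
tcp_rot: [150.3, 16.3, 104.7]
ft_force: [0.8, -0.5, 0.6]
finger_gap: 85.2
grip_force: 0.0
```

```bash
cat >> plan.py <<'E'
from scipy.optimize import least_squares
def ik(p,yaw,q0):  # tool down, tool y at azimuth yaw
    a=np.radians(yaw);T=np.array([[-np.sin(a),np.cos(a),0],[np.cos(a),np.sin(a),0],[0,0,-1.]])
    return least_squares(lambda q:np.r_[fk(q)-p,200*R.from_matrix(tool(q)@T.T).as_rotvec()],q0).x
E
python3 - <<'E'
from plan import *
s=r.sense();q=s["joint_pos"];print(s["time"],q.round(1),s["tool_pos"],s["ft_force"].round(1))
e=ik([440,-190,330],2,[-32,10,80,0,90,-35]);print(e.round(1))
m=ik([330,-100,520],-10,[-32,-20,90,0,90,-35]);print(m.round(1))
plan([q,m,e],[14,8])
E
```

```text
3.8 [ -0.4 -22.2  38.6  -8.  130.4 -26.4] [261.05914534  13.03373901 887.44707514] [ 0.8 -0.5  0.6]
[-29.5 -12.6  96.8   0.   95.8 -31.5]
[-25.4 -27.7  88.3   0.  119.4 -15.4]
[14, -6, -21, 0.009, 0.04, -0.033] abs [275   7 866] d 26 3.0
[27, -14, -43, 0.02, 0.08, -0.066] abs [289  -1 844] d 26 3.0
[39, -22, -66, 0.033, 0.119, -0.099] abs [300  -9 821] d 27 3.1
[50, -30, -91, 0.046, 0.158, -0.133] abs [311 -17 797] d 27 3.1
[59, -39, -116, 0.062, 0.197, -0.168] abs [320 -26 772] d 27 3.1
[66, -48, -141, 0.078, 0.236, -0.202] abs [327 -35 746] d 28 3.1
[72, -57, -168, 0.096, 0.274, -0.237] abs [333 -44 719] d 28 3.1
[76, -66, -195, 0.115, 0.312, -0.273] abs [337 -53 692] d 29 3.2
[79, -75, -223, 0.136, 0.35, -0.308] abs [340 -62 665] d 29 3.2
[80, -84, -251, 0.158, 0.387, -0.344] abs [341 -71 636] d 29 3.2
[80, -92, -280, 0.181, 0.423, -0.381] abs [341 -79 608] d 29 3.2
[78, -100, -309, 0.206, 0.46, -0.418] abs [339 -87 579] d 30 3.3
[74, -107, -338, 0.232, 0.495, -0.455] abs [335 -94 549] d 30 3.3
[69, -113, -367, 0.259, 0.531, -0.492] abs [ 330 -100  520] d 30 3.3
[87, -125, -389, 0.252, 0.533, -0.466] abs [ 348 -112  499] d 30 1.5
[104, -137, -411, 0.244, 0.536, -0.441] abs [ 365 -124  477] d 30 1.5
[120, -149, -434, 0.237, 0.539, -0.416] abs [ 381 -136  454] d 30 1.5
[135, -161, -457, 0.23, 0.541, -0.39] abs [ 396 -148  430] d 29 1.5
[148, -172, -481, 0.223, 0.544, -0.365] abs [ 409 -159  406] d 29 1.5
[159, -183, -506, 0.215, 0.546, -0.339] abs [ 421 -170  381] d 29 1.5
[170, -193, -532, 0.208, 0.549, -0.314] abs [ 431 -180  356] d 29 1.5
[179, -203, -557, 0.201, 0.551, -0.289] abs [ 440 -190  330] d 29 1.5
```

>>> step_arm --targets '[[[20, -20, -30, 0.02, 0.08, -0.06], [35, -40, -60, 0.033, 0.119, -0.1], [50, -60, -91, 0.046, 0.158, -0.133], [62, -75, -125, 0.062, 0.197, -0.168], [70, -85, -155, 0.09, 0.26, -0.22], [76, -95, -190, 0.115, 0.312, -0.273], [79, -105, -225, 0.136, 0.35, -0.308], [80, -110, -260, 0.17, 0.41, -0.36], [85, -115, -295, 0.2, 0.46, -0.41], [90, -120, -330, 0.22, 0.5, -0.44], [95, -125, -365, 0.23, 0.52, -0.45], [105, -137, -400, 0.244, 0.536, -0.441]]]'

```text
time: 4.8
tool_pos: [367.8, -121.9, 485.7]
tcp_rot: [180.0, -0.2, 83.1]
ft_force: [-0.1, -0.4, 0.9]
finger_gap: 85.4
grip_force: 0.0
```

>>> step_arm --targets '[[[15, -12, -25, 0, 0, 0], [30, -24, -50, 0, 0, 0], [45, -36, -75, 0, 0, 0], [57, -48, -105, 0, 0, 0], [70, -60, -135, 0, 0, 0], [75, -66, -157, 0, 0, 0], [75, -66, -157, 0, 0, 0]]]'

```text
time: 5.38
tool_pos: [441.9, -188.4, 324.5]
tcp_rot: [-179.6, -0.4, 83.1]
ft_force: [-0.2, 1.0, -0.7]
finger_gap: 85.5
grip_force: 0.0
```

```bash
python3 - <<'E'
from plan import *
s=r.sense();q=s["joint_pos"];print(s["time"],q.round(1),s["tool_pos"],s["tcp_rot"],s["ft_force"].round(1))
T=R.from_euler("xyz",s["tcp_rot"],degrees=True).as_matrix()
a=np.radians(2.7);G=np.array([[-np.sin(a),np.cos(a),0],[np.cos(a),np.sin(a),0],[0,0,-1.]])
print("turn to rack-aligned",R.from_matrix(G@T.T).as_rotvec())
w=cam("wrist");cv2.imwrite("pics/w2.png",w["img"]);print(w["eye"],w["attitude"])
E
```

```text
5.3833 [-29.3 -11.9  96.7   0.2  95.7 -22.4] [ 441.89146555 -188.44118444  324.49681251] [-179.55790369   -0.37827295   83.0872182 ] [-0.2  1.  -0.7]
turn to rack-aligned [-0.00688929 -0.0074769   0.16774778]
[ 451.58615477 -116.96844173  445.68937226] [-16.33213252   0.42196652  -6.97922509]
```

View pics/w2.png

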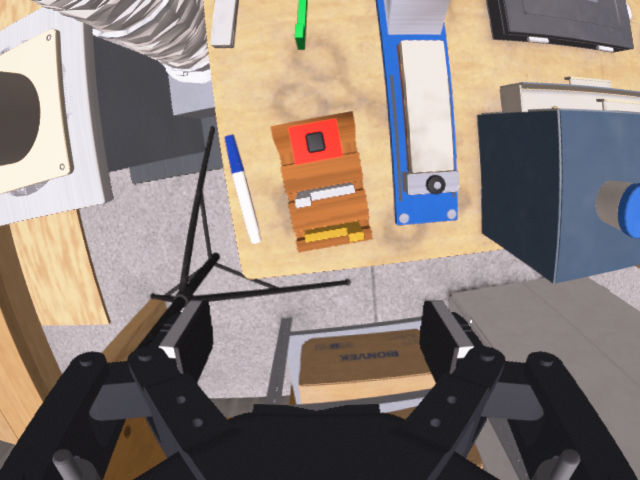

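```bash
python3 - <<'E'
from h import *
w=cam("wrist")
for nm,uv,z in[("brasstab",(355,237),72),("knob",(436,184),54),("griptop",(316,142),85)]: print(nm,onz(w,[uv],z).round(1))
# brass mask refine
for nm,lo,hi,roi,z in[("brass",(20,100,100),(35,255,255),(300,222,372,248),72)]:
    c=blob(w,lo,hi,roi)[:3];print([ (cv2.contourArea(k),cv2.boundingRect(k)) for k in c])
print("pred",proj(w,[[477.3,-227.9,72],[572.3,-184,54],[447.9,-125.6,85]]).round(1))
c=w["img"][200:260,280:390];cv2.imwrite("pics/w2c.png",cv2.resize(c,None,fx=7,fy=7,interpolation=cv2.INTER_CUBIC))
E
```

```text
brasstab [[ 477.5 -228.4   72. ]]
knob [[ 574.8 -183.9   54. ]]
griptop [[ 448.7 -124.8   85. ]]
[(278.5, (304, 226, 43, 15)), (94.0, (348, 230, 15, 11)), (0.0, (357, 226, 1, 1))]
pred [[354.7 236.6]
 [433.9 184.3]
 [315.3 142.9]]
```

View pics/w2c.png

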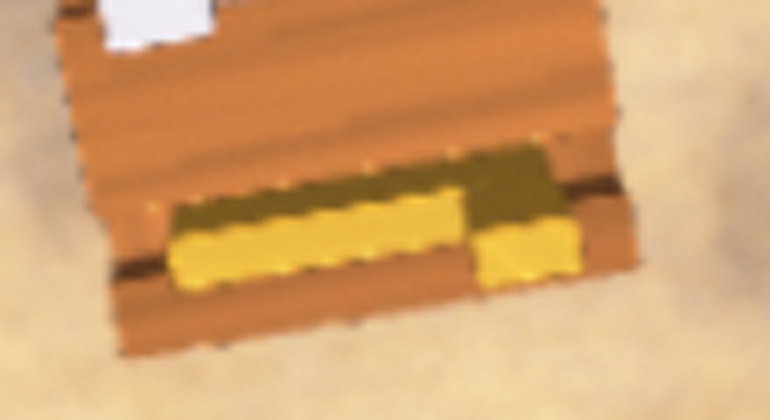

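>>> step_arm --targets '[[[12, -13, -34, 0, 0, 0.084], [24, -26, -68, -0.004, -0.004, 0.168], [35, -39, -102, -0.007, -0.007, 0.168], [35, -39, -136, -0.007, -0.007, 0.168], [35, -39, -170, -0.007, -0.007, 0.168], [35, -39, -195, -0.007, -0.007, 0.168], [35, -39, -204, -0.007, -0.007, 0.168], [35, -39, -204, -0.007, -0.007, 0.168]]]' --fingers 0.15 --newtons 50

```text
time: 6.15
tool_pos: [478.1, -227.2, 125.5]
tcp_rot: [179.9, 0.1, 92.8]
ft_force: [-1.5, -0.6, 0.7]
finger_gap: 36.5
grip_force: 0.0
```

```bash
python3 - <<'E'
from h import *
w=cam("wrist");s=r.sense();print(s["tool_pos"],s["tcp_rot"],s["finger_gap"])
for k in blob(w,(20,100,90),(35,255,255))[:4]: print(cv2.contourArea(k),cv2.boundingRect(k))
print(proj(w,[[477.5,-228,72]]).round(),w["eye"])
c=w["img"][200:480,120:520];cv2.imwrite("pics/w3.png",cv2.resize(c,None,fx=2,fy=2))
E
```

```text
[ 479.14607083 -227.90746443  127.35396941] [179.74841476   0.20566028  92.8321221 ] 36.24136579229927
1025.0 (221, 251, 84, 16)
431.5 (300, 268, 30, 18)
5.0 (303, 245, 6, 5)
4.0 (314, 254, 5, 5)
[[314. 280.]] [ 474.23551221 -154.19562364  246.06085178]
```

View pics/w3.png

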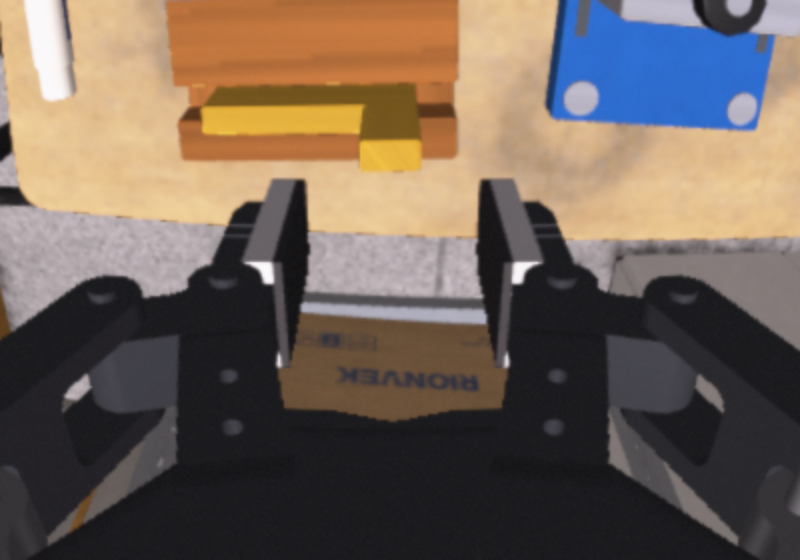

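>>> step_arm --targets '[[[-1, 0, -30, 0, 0, 0], [-1, 0, -50, 0, 0, 0], [-1, 0, -55, 0, 0, 0], [-1, 0, -55, 0, 0, 0], [-1, 0, -55, 0, 0, 0]]]'

```text
time: 6.62
tool_pos: [478.9, -228.6, 73.0]
tcp_rot: [179.7, 0.3, 92.8]
ft_force: [0.5, 0.7, 0.1]
finger_gap: 36.1
grip_force: 0.0
```

>>> step_arm --targets '[[[0, 0, 0, 0, 0, 0], [0, 0, 0, 0, 0, 0], [0, 0, 0, 0, 0, 0], [0, 0, 0, 0, 0, 0], [0, 0, 0, 0, 0, 0], [0, 0, 0, 0, 0, 0]]]' --fingers 1 --newtons 50

```text
time: 7.12
tool_pos: [479.0, -228.7, 72.8]
tcp_rot: [179.7, 0.3, 92.8]
ft_force: [-0.6, -0.1, 6.6]
finger_gap: 14.6
grip_force: 48.7
```

>>> step_arm --targets '[[[0, 0, 25, 0, 0, 0], [0, 0, 60, 0, 0, 0], [10, 20, 87, 0, 0, -0.02], [25, 50, 87, 0, 0, -0.04], [40, 82, 87, 0, 0, -0.072], [56, 115, 87, 0, 0, -0.072], [74, 147, 87, 0, 0, -0.072], [92, 178, 87, 0, 0, -0.072], [110, 200, 87, 0, 0, -0.072], [122, 213, 87, 0, 0, -0.072], [122, 213, 87, 0, 0, -0.072], [122, 213, 87, 0, 0, -0.072]]]'

```text
time: 8.12
tool_pos: [600.0, -14.0, 158.0]
tcp_rot: [179.8, 0.2, 88.8]
ft_force: [-0.5, -0.4, -1.0]
finger_gap: 14.5
grip_force: 49.3
```

```bash
python3 - <<'E'
from h import *
w=cam("wrist");s=r.sense();print(s["time"],s["tool_pos"],s["tcp_rot"],s["finger_gap"],s["grip_force"],s["ft_force"])
print("stone corners,cheek foot,plate foot corners",proj(w,[[601.7,-22.4,40],[551.7,-22.1,40],[609.5,-9.1,14],[545.3,-8.1,14],[601.5,-16,99]]).round(),w["eye"],w["attitude"])
cv2.imwrite("pics/w4.png",cv2.resize(w["img"][170:400,130:450],None,fx=2.5,fy=2.5,interpolation=cv2.INTER_CUBIC));cv2.imwrite("pics/w4raw.png",w["img"])
t=cam("top");cv2.imwrite("pics/t4raw.png",t["img"])
E
```

```text
8.1667 [599.45007463 -14.83808005 157.75992515] [1.79862598e+02 1.66210653e-01 8.87564179e+01] 14.749103459257404 49.25424814224243 [-0.01215558 -0.46661098  0.11242543]
stone corners,cheek foot,plate foot corners [[318. 253.]
 [245. 254.]
 [328. 224.]
 [242. 225.]
 [319. 278.]] [601.17325468  59.2333742  278.53449415] [-16.87404818  -0.19491264  -1.24527546]
```

View pics/w4.png

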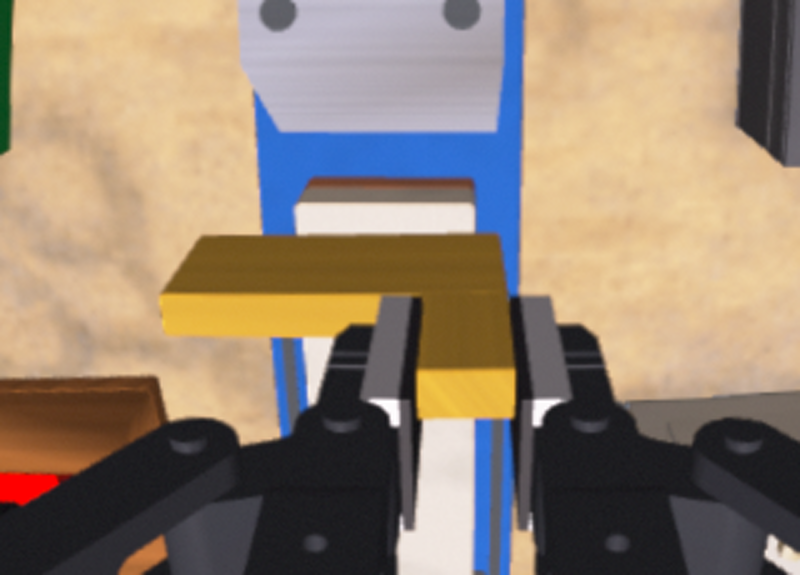

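```bash
python3 - <<'E'
from h import *
w=cam("wrist");s=r.sense();print(s["tool_pos"])
c=lambda *p:np.array(p)/2.5+[130,170]
for nm,p,z in[("foot",c((278,131),(498,131)),14),("stone top",c((295,203),(475,203)),40),("stone bottom",c((305,180),(475,180)),14),("plate foot",c((203,236),(500,236)),97),("blue edges",c((254,120),(524,120)),14),("plate body top +y edge",c((162,294),(380,294)),129),("tab top",c((417,368),(515,368)),157)]:
    P=onz(w,p,z);print(nm,P.round(1).tolist(),"mid",P.mean(0).round(1),"len",np.linalg.norm(P[0]-P[1]).round(1))
# subpixel rows: vertical gray profile of raw
g=w["img"];print([ (v,*g[v,285]) for v in range(216,268)])
E
```

```text
[599.02527398 -15.64868628 157.56155038]
foot [[544.2, -7.5, 14.0], [609.4, -9.3, 14.0]] mid [576.8  -8.4  14. ] len 65.2
stone top [[552.9, -21.5, 40.0], [602.1, -22.6, 40.0]] mid [577.5 -22.   40. ] len 49.2
stone bottom [[551.3, -22.9, 14.0], [602.4, -24.2, 14.0]] mid [576.8 -23.6  14. ] len 51.1
plate foot [[543.4, -9.5, 97.0], [606.8, -10.7, 97.0]] mid [575.1 -10.1  97. ] len 63.3
blue edges [[537.2, -3.9, 14.0], [617.1, -6.1, 14.0]] mid [577.1  -5.   14. ] len 80.0
plate body top +y edge [[544.2, -8.8, 129.0], [584.5, -9.1, 129.0]] mid [564.3  -8.9 129. ] len 40.3
tab top [[592.3, -8.7, 157.0], [606.7, -9.0, 157.0]] mid [599.5  -8.8 157. ] len 14.5
[(216, np.uint8(196), np.uint8(182), np.uint8(186)), (217, np.uint8(198), np.uint8(183), np.uint8(189)), (218, np.uint8(197), np.uint8(183), np.uint8(189)), (219, np.uint8(201), np.uint8(183), np.uint8(188)), (220, np.uint8(204), np.uint8(171), np.uint8(166)), (221, np.uint8(206), np.uint8(138), np.uint8(112)), (222, np.uint8(208), np.uint8(113), np.uint8(57)), (223, np.uint8(210), np.uint8(111), np.uint8(48)), (224, np.uint8(211), n
[... 1532 characters left out ...]
 np.uint8(231), np.uint8(240)), (255, np.uint8(224), np.uint8(231), np.uint8(240)), (256, np.uint8(225), np.uint8(231), np.uint8(240)), (257, np.uint8(224), np.uint8(230), np.uint8(239)), (258, np.uint8(224), np.uint8(230), np.uint8(239)), (259, np.uint8(224), np.uint8(231), np.uint8(240)), (260, np.uint8(223), np.uint8(229), np.uint8(239)), (261, np.uint8(223), np.uint8(230), np.uint8(240)), (262, np.uint8(220), np.uint8(227), np.uint8(237)), (263, np.uint8(152), np.uint8(172), np.uint8(193)), (264, np.uint8(72), np.uint8(110), np.uint8(136)), (265, np.uint8(34), np.uint8(86), np.uint8(116)), (266, np.uint8(28), np.uint8(84), np.uint8(114)), (267, np.uint8(28), np.uint8(84), np.uint8(115))]
```

>>> step_arm --targets '[[[2, -1, -20, 0, 0, 0], [2, -1, -40, 0, 0, 0], [2, -1, -52, 0, 0, 0], [2, -1, -58, 0, 0, 0], [2, -1, -64, 0, 0, 0], [2, -1, -68, 0, 0, 0], [2, -1, -72, 0, 0, 0], [2, -1, -72, 0, 0, 0]]]'

```text
time: 8.93
tool_pos: [601.4, -15.8, 85.1]
tcp_rot: [179.9, 0.1, 88.7]
ft_force: [-0.3, -0.4, -0.7]
finger_gap: 14.6
grip_force: 49.2
```

>>> step_arm --targets '[[[0, 0, -3, 0, 0, 0], [0, 0, -6, 0, 0, 0], [0, 0, -8, 0, 0, 0], [0, 0, -9, 0, 0, 0], [0, 0, -10, 0, 0, 0], [0, 0, -10, 0, 0, 0]]]'

```text
time: 9.43
tool_pos: [601.3, -15.7, 75.1]
tcp_rot: [179.9, 0.1, 88.7]
ft_force: [-0.1, -0.0, -1.1]
finger_gap: 14.5
grip_force: 49.2
```

>>> step_arm --targets '[[[0, 0, -1, 0, 0, 0], [0, 0, -2, 0, 0, 0], [0, 0, -3, 0, 0, 0], [0, 0, -3, 0, 0, 0], [0, 0, -3, 0, 0, 0]]]'

```text
time: 9.85
tool_pos: [602.1, -15.8, 74.8]
tcp_rot: [179.8, 0.2, 88.7]
ft_force: [-8.1, -0.0, 16.4]
finger_gap: 14.5
grip_force: 51.7
```

>>> step_arm --targets '[[[0, 0, 1.5, 0, 0, 0], [0, -1, 2, 0, 0, 0], [0, -2, 2, 0, 0, 0], [0, -3, 2, 0, 0, 0], [0, -3.5, 2, 0, 0, 0], [0, -3.5, 2, 0, 0, 0]]]'

```text
time: 10.35
tool_pos: [601.9, -18.6, 74.8]
tcp_rot: [179.8, 0.1, 88.7]
ft_force: [-1.1, 4.7, 6.2]
finger_gap: 14.6
grip_force: 50.0
```

>>> step_arm --targets '[[[0, 0.5, 0, 0, 0, 0], [0, 0.5, 0, 0, 0, 0], [0, 0.5, 0, 0, 0, 0], [0, 0.5, 0, 0, 0, 0]]]' --fingers 0.15

```text
time: 10.68
tool_pos: [601.2, -19.0, 73.9]
tcp_rot: [179.9, 0.2, 88.7]
ft_force: [-0.1, -0.2, -0.5]
finger_gap: 35.9
grip_force: 0.0
```

>>> step_arm --targets '[[[0, 0, 15, 0, 0, 0], [0, 0, 40, 0, 0, 0], [0, 0, 75, 0, 0, 0], [-15, -10, 110, 0, 0, 0.02], [-40, -30, 110, 0, 0, 0.072], [-70, -52, 110, 0, 0, 0.072], [-95, -75, 110, 0, 0, 0.072], [-120, -90, 110, 0, 0, 0.072], [-145, -100, 110, 0, 0, 0.072], [-155, -105, 110, 0, 0, 0.072], [-155, -105, 110, 0, 0, 0.072]]]'

```text
time: 11.6
tool_pos: [444.8, -124.7, 184.2]
tcp_rot: [179.9, 0.2, 92.7]
ft_force: [-1.0, 0.6, -0.5]
finger_gap: 36.7
grip_force: 0.0
```

```bash
python3 - <<'E'
from h import *
w=cam("wrist");t=cam("top");s=r.sense();print(s["time"],s["tool_pos"],s["tcp_rot"],s["finger_gap"])
# wedge red top block & grip
for k in blob(w,(0,150,90),(8,255,255))[:2]: print("red",cv2.contourArea(k),cv2.boundingRect(k))
g=blob(w,(0,0,0),(180,255,60),(250,215,390,300))
for k in g[:3]: print("dark",cv2.contourArea(k),cv2.boundingRect(k))
print("pred grip top corners",proj(w,[[439,-116,85],[457,-116,85],[439,-136,85],[457,-136,85]]).round(1).tolist())
a=w["img"][200:400,200:440];b=t["img"][195:265,280:360]
A=cv2.resize(a,(480,400),interpolation=3);B=cv2.resize(b,(320,280),interpolation=3);B=cv2.copyMakeBorder(B,0,120,0,0,0)
cv2.imwrite("pics/w5.png",np.hstack([A,B]))
E
```

```text
11.7 [ 446.93054672 -123.82527552  184.60507631] [1.79805970e+02 1.54191438e-01 9.27875601e+01] 36.249807054081074
red 3972.0 (281, 208, 75, 58)
dark 293.0 (306, 225, 26, 37)
dark 44.5 (265, 290, 9, 10)
dark 43.5 (360, 290, 7, 10)
pred grip top corners [[306.8, 235.9], [335.9, 237.2], [305.5, 266.2], [333.9, 267.4]]
```

View pics/w5.png

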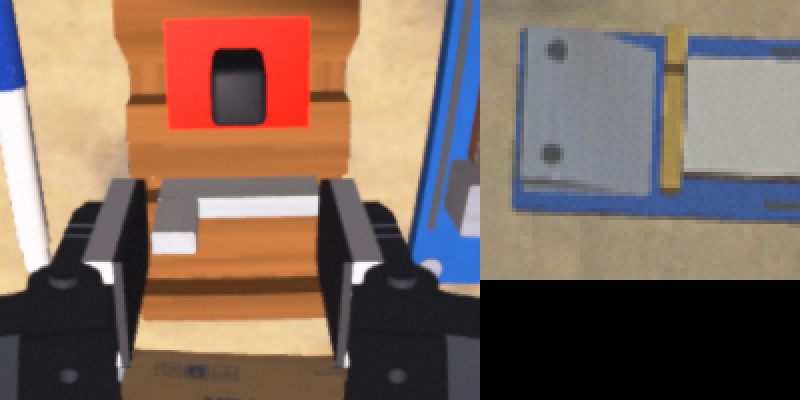

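>>> step_arm --targets '[[[1, -1, -35, 0, 0, 0], [1, -1, -70, 0, 0, 0], [1, -1, -90, 0, 0, 0], [1, -1, -98, 0, 0, 0], [1, -1, -102, 0, 0, 0], [1, -1, -102, 0, 0, 0]]]'

```text
time: 12.2
tool_pos: [447.9, -124.3, 82.2]
tcp_rot: [179.9, 0.1, 92.9]
ft_force: [-0.4, -0.3, 0.4]
finger_gap: 36.2
grip_force: 0.0
```

>>> step_arm --targets '[[[0, 0, 0, 0, 0, 0], [0, 0, 0, 0, 0, 0], [0, 0, 0, 0, 0, 0], [0, 0, 0, 0, 0, 0], [0, 0, 0, 0, 0, 0], [0, 0, 0, 0, 0, 0]]]' --fingers 1 --newtons 90

```text
time: 12.7
tool_pos: [449.1, -125.2, 84.4]
tcp_rot: [179.7, 0.2, 92.8]
ft_force: [1.7, 1.7, 6.0]
finger_gap: 16.0
grip_force: 88.9
```

>>> step_arm --targets '[[[0, 0, 10, 0, 0, 0], [0, 0, 30, 0, 0, 0], [0, 0, 55, 0, 0, 0], [0, 0, 80, 0, 0, 0], [0, 0, 80, 0, 0, 0], [0, 0, 80, 0, 0, 0]]]'

```text
time: 13.2
tool_pos: [448.7, -125.4, 164.9]
tcp_rot: [179.6, 0.3, 92.8]
ft_force: [0.5, 1.1, -1.4]
finger_gap: 16.3
grip_force: 88.1
```

```bash
python3 - <<'E'
from h import *
w=cam("wrist");s=r.sense();print(s["time"],s["tool_pos"],s["tcp_rot"],s["finger_gap"],s["grip_force"],s["ft_force"])
k=blob(w,(0,150,90),(8,255,255))[0];print("red",cv2.contourArea(k),cv2.boundingRect(k))
zt=s["tool_pos"][2]-82+57  # wedge top height if lifted
b=cv2.boundingRect(k);print(zt,onz(w,[[b[0],b[1]],[b[0]+b[2],b[1]],[b[0],b[1]+b[3]],[b[0]+b[2],b[1]+b[3]]],zt).round(1).tolist())
cv2.imwrite("pics/w6raw.png",w["img"])
E
```

```text
13.25 [ 447.7155921  -124.95987447  163.14951538] [179.79230089   0.19061899  92.83282009] 15.946646267826491 88.11369180679321 [-0.19294824 -0.26395281 -2.20966058]
red 3794.0 (257, 256, 118, 53)
138.14951538184414 [[423.0, -105.3, 138.1], [472.9, -103.0, 138.1], [422.7, -130.6, 138.1], [475.6, -128.2, 138.1]]
```

>>> step_arm --targets '[[[0, 10, 10, 0, 0, 0], [20, 30, 12, 0, 0, -0.03], [45, 52, 12, 0, 0, -0.072], [70, 75, 12, 0, 0, -0.072], [95, 100, 12, 0, 0, -0.072], [115, 122, 12, 0, 0, -0.072], [130, 133.5, 10, 0, 0, -0.072], [130, 133.5, 10, 0, 0, -0.072], [130, 133.5, 10, 0, 0, -0.072]]]'

```text
time: 14.0
tool_pos: [576.7, 10.1, 171.0]
tcp_rot: [-179.9, 0.1, 88.8]
ft_force: [0.6, 0.4, -0.6]
finger_gap: 16.6
grip_force: 88.4
```

```bash
python3 - <<'E'
from h import *
w=cam("wrist");s=r.sense();print(s["time"],s["tool_pos"],s["tcp_rot"],s["finger_gap"],s["grip_force"],s["ft_force"])
k=blob(w,(0,150,60),(8,255,255))[0];b=cv2.boundingRect(k);print(b)
zt=s["tool_pos"][2]-82.2+57
print(zt,onz(w,[[b[0],b[1]],[b[0]+b[2],b[1]]],zt).round(1).tolist())
t=cam("top");c=blob(t,(18,90,70),(35,255,255),(310,195,345,260))[:3]
for k in c:print("brass top",cv2.contourArea(k),cv2.boundingRect(k))
cv2.imwrite("pics/w7raw.png",w["img"])
print("pred cheek top edge",proj(w,[[545,20,59],[609,19,59],[577,49,59]]).round(1).tolist())
E
```

```text
14.05 [576.33713679   9.30608049 171.18210757] [-1.79956973e+02  1.51216260e-01  8.87709437e+01] 16.19135197387257 88.39415073394775 [-1.30791895 -1.27968697 -1.32165139]
(257, 257, 118, 51)
145.9821075717211 [[552.5, 32.1, 146.0], [601.9, 31.1, 146.0]]
brass top 104.5 (325, 213, 6, 30)
pred cheek top edge [[267.1, 230.2], [365.2, 229.6], [315.2, 184.8]]
```

>>> step_arm --targets '[[[0, 0, -20, 0, 0, 0], [0, 0, -36, 0, 0, 0], [0, 0, -48, 0, 0, 0], [0, 0, -56, 0, 0, 0], [0, 0, -62, 0, 0, 0], [0, 0, -65, 0, 0, 0], [0, 0, -65, 0, 0, 0]]]'

```text
time: 14.68
tool_pos: [577.1, 8.6, 106.9]
tcp_rot: [179.9, 0.1, 88.7]
ft_force: [0.0, 1.2, -1.6]
finger_gap: 15.8
grip_force: 88.4
```

>>> step_arm --targets '[[[0, -1, 0, 0, 0, 0], [0, -2, -1, 0, 0, 0], [0, -2.5, -2, 0, 0, 0], [0, -2.5, -3, 0, 0, 0], [0, -2.5, -4, 0, 0, 0], [0, -2.5, -4, 0, 0, 0]]]'

```text
time: 15.18
tool_pos: [577.9, 7.1, 103.8]
tcp_rot: [179.8, 0.1, 88.7]
ft_force: [0.5, 4.1, -1.4]
finger_gap: 15.9
grip_force: 88.4
```

>>> step_arm --targets '[[[0, 0, -1, 0, 0, 0], [0, 0, -2, 0, 0, 0], [0, 0, -3, 0, 0, 0], [0, 0, -4, 0, 0, 0], [0, 0, -5, 0, 0, 0], [0, 0, -5, 0, 0, 0]]]'

```text
time: 15.68
tool_pos: [577.9, 7.1, 98.7]
tcp_rot: [179.8, 0.1, 88.7]
ft_force: [0.8, 5.6, -1.5]
finger_gap: 16.3
grip_force: 88.4
```

>>> step_arm --targets '[[[0, 0, -1, 0, 0, 0], [0, 0, -1.5, 0, 0, 0], [0, 0, -2, 0, 0, 0], [0, 0, -2, 0, 0, 0]]]'

```text
time: 16.02
tool_pos: [578.0, 7.1, 97.6]
tcp_rot: [179.8, 0.1, 88.7]
ft_force: [-2.7, 6.2, 4.6]
finger_gap: 16.1
grip_force: 89.2
```

>>> step_arm --targets '[[[0, 0, -1, 0, 0, 0], [0, 0, -2, 0, 0, 0], [0, 0, -2, 0, 0, 0], [0, 0, -2, 0, 0, 0]]]'

```text
time: 16.35
tool_pos: [578.5, 7.2, 97.4]
tcp_rot: [179.7, 0.1, 88.7]
ft_force: [-8.1, 6.6, 17.9]
finger_gap: 16.1
grip_force: 91.1
```

>>> step_arm --targets '[[[0, 0, -1, 0, 0, 0], [0, 0, -1.5, 0, 0, 0], [0, 0, -1.5, 0, 0, 0], [0, 0, -1.5, 0, 0, 0]]]'

```text
time: 16.68
tool_pos: [578.7, 7.2, 97.4]
tcp_rot: [179.7, 0.1, 88.7]
ft_force: [-13.5, 6.8, 27.6]
finger_gap: 16.1
grip_force: 92.5
```

>>> step_arm --targets '[[[-0.5, 0, -0.5, 0, 0, 0], [-1, 0, -1, 0, 0, 0], [-1.5, 0, -1.5, 0, 0, 0], [-1.5, 0, -1.5, 0, 0, 0], [-1.5, 0, -1.5, 0, 0, 0], [-1.5, 0, -1.5, 0, 0, 0]]]'

```text
time: 17.18
tool_pos: [578.6, 7.2, 97.3]
tcp_rot: [179.5, 0.1, 88.7]
ft_force: [-11.4, 6.8, 34.0]
finger_gap: 16.1
grip_force: 93.3
```

```bash
python3 - <<'E'
from h import *
s=r.sense();print(s["time"],s["tool_pos"],s["tcp_rot"],s["finger_gap"],s["grip_force"],s["ft_force"])
w=cam("wrist");t=cam("top");s2=cam("scene")
k=blob(w,(0,150,60),(8,255,255))[0];b=cv2.boundingRect(k);print("wedge",b,onz(w,[[b[0],b[1]],[b[0]+b[2],b[1]]],72).round(1).tolist())
k=blob(t,(15,0,150),(40,40,255),(325,200,430,250))
for q in k[:2]:
    m=cv2.minAreaRect(q);print("stone",m,onz(t,cv2.boxPoints(m),40).round(1).tolist())
for q in blob(w,(20,90,70),(35,255,255))[:2]:print("brass wrist",cv2.contourArea(q),cv2.boundingRect(q))
E
```

```text
17.1833 [578.62684515   7.15085437  97.34674564] [1.79526828e+02 7.46251014e-02 8.87271576e+01] 16.101050325215038 93.34264039993286 [-11.39550655   6.81485072  34.01231441]
wedge (258, 258, 116, 52) [[555.0, 28.7, 72.0], [603.8, 27.4, 72.0]]
stone ((389.4822082519531, 226.2487335205078), (57.852603912353516, 49.73044204711914), 4.085616588592529) [[534.3, -69.5, 40.0], [619.8, -74.5, 40.0], [614.4, -172.8, 40.0], [529.2, -166.8, 40.0]]
stone ((353.5000305175781, 224.5), (8.743401527404785, 49.69933319091797), 4.39870548248291) [[534.0, -49.9, 40.0], [619.5, -55.1, 40.0], [618.6, -70.0, 40.0], [533.1, -64.6, 40.0]]
brass wrist 10.5 (255, 313, 4, 8)
brass wrist 1.0 (77, 285, 7, 5)
```

```bash
python3 -c "
from bench import r
print(r.hand_in()); print(r.sense()['ft_force'])"
```

```text
the job is handed in; nothing more can be done
None
the job is handed in; nothing more can be done
```

I've handed the job in, but it returned no verdict: the brass plate alone stands in the roughly 14 mm gap, and the wedge is gripped and pressed down with about 34 N, its foot about 13 mm above the bed. The stone-on-stop force was not measured directly, and the oil bottle was never approached.

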